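# Wind the plaster block home in its rack clamp

### The arm

A 6-joint arm with a two-finger parallel gripper is mounted at the origin on a cart in front of the work surface, level with it; the furniture and walls round the work are solid. World frame = base frame: x ahead of the robot, y to its left, z up, the work surface at z = 0. Lengths are in mm, angles in rad, forces in N, time in s.
With the tool pointing down it reaches from about 250 to 775 mm from the base axis. Payload 4 kg.
Tool frame: the origin (TCP) lies at the centre of the arm's flange, where the gripper is bolted on; the fingertips stand tcp_to_tips ahead of it and the grasp point (between the pads) lies 155 mm ahead of it (tcp_to_tips is the distance from the TCP to the fingertips, in mm); y points along the fingers, z is the direction in which the jaws open and shut, and the axes are right-handed (so a half turn about y gives the same grasp; the last joint's range is limited). The gripper opens to 85 mm and grips with 20 to 120 N. Pads are 22 mm wide; open, the fingers measure 114 mm over their backs; the gripper's body (76 mm by 85 mm) begins 54 mm behind the grasp point. The pads swing forward as they close: fully open they stand 13 mm farther back than shut.
Start: joints at [1.05, 0.087, 1.371, -0, 1.684, -0.103], TCP at [223.165, 502.69, 404.741] pointing down, gripper open.
Joint ranges: [-3.1, 3.1], [-0.76, 2.03], [0.27, 2.55], [-1.08, 4.22], [0.17, 2.65], [-2.57, 2.57]. Speed limits (rad/s): [2.79, 2.79, 3.14, 3.14, 3.14, 3.14].

### API

Orientations are given as a 3x3 rotation matrix whose columns are the frame's x, y, z axes.
In Python, from bench import * gives the robot as it stands. The module is installed in compiled form; this text tells all that it offers.
- The arm moves only by the tool play_rows, never from a script. Its argument "targets" is text: rows parted by semicolons, each of 5 numbers parted by spaces: the shift along the tool's x, y, z in cm, then the turn about the tool's y in rad, then the finger opening in cm, from 0 to 8.54. In form: dx dy dz yaw claw; .... A call has 1 to 10 rows; each row shifts and turns the pose as measured when the row begins, along the tool's axes as they then stand; what a row does not reach is not made up. A row lasts 1/10 s, in which the tool goes at most 50 mm and 8.59 degrees, less where a joint would pass 70% of its speed; a pose out of reach is approached as far as the arm can. A call with a gripper value outside its range is refused whole. The fingers move at their own pace and stop on an object; the grip force is fixed at half the most. Time passes only in rows, so rows that do not move let the fingers close. It gives the time, the measured TCP pose, the force and the opening at its end, in the units of the state.
- get_obs(): the state, without advancing time (a new reading comes with each control period).
- read_camera(name): name is "scene" or "side" or "wrist"; returns a dict with "img" (400x640x3 uint8, blue, green, red), "z_map" (400x640 float32, mm along the optical axis (not along the pixel's ray), 0 where there is no reading), "K" (3x3 intrinsics, pixels), "rvec" (rotation vector, rad) and "tvec" (3), from world to camera coordinates, as OpenCV has them. Camera axes: x right, y down, z forward; pixel columns grow to the right and rows downward; lengths in mm; the calibration is good to about 2 mm. A picture is of the moment at which its call begins.
- close_job(): hands the job in, once; it reports no verdict.
The state is a dict: "t": time; "q": joint angles; "qd": joint speeds; "joint_torque": joint torques, N m; "tool_pos": TCP position; "eef_rot": TCP orientation; "contact_force": force on the tool from outside, world axes, zero at the start; "wrist_torque": the same for the moment, N m; "gripper_width": opening from 0.0 (shut) to 1.0 (fully open).
Only numpy, scipy, OpenCV 4.12 (cv2) and the standard library are available. Lean on these libraries where they do the work, as an engineer would, in place of code of your own. Each camera call takes 0.05 s, during which the arm holds its last target. There are 200 camera calls.

### The job

Two small bench clamps stand side by side, each with a black handwheel on top. In the one that holds the cream plaster block, wind the handwheel clockwise by its knob until the jaw has pushed the block home against the fixed anvil and stops there, then let go. Leave the other clamp, with the pine wood block in it, as it is.

Things in the scene. Friction and masses are not known exactly. Their poses are not given: they have to be found in the camera images.
- mould_clamp_axis (a point): On the handwheel's upright axis in the clamp with the plaster block, 108 mm above the worktop: half height of the wheel's knob. x: jaw travel, wheel to anvil, away from the robot (+-12 deg); z up. Fixed base plate 265x100x14 mm, x -60 to 205 mm. Steel anvil's face at x = 175 mm. Jaw and anvil tops 50 and 54 mm, wheel rim (110 mm wide black disc) 82 mm above the worktop. The wheel stays where left.
- mould_clamp_crank (a joint): That wheel's angle, rad, clockwise from above, 0-2.3; starts 0-0.4. Its upright round steel knob (18 mm thick, 85 to 129 mm above the worktop, 43 mm from the axis, spins freely, so a grip may keep its yaw) lies along the clamp's -x (robot side) at 0, +y at pi/2. 25 mm of jaw per rad; jaw face at x = 65 mm at 0. About 7 N at the knob turn it. Stops at 2.0, block home; then stiff.
- mould_center (a point): Centre of the loose cream plaster block with a round bore, 60 mm long (clamp's x), 55 wide, 40 tall, 0.16 kg, standing on the base plate between jaw and anvil, up to 6 deg askew, 23 to 33 mm short of the anvil at first. Home against the anvil its centre is 145 mm from the wheel's axis along the clamp's x.
- pine_clamp_grip (a point): Centre of the handwheel knob, 108 mm above the worktop, on the other clamp, which is alike but holds a taller pine wood block (52x58x57 mm). To be left alone. The two clamps may change places between starts.
Things that resemble listed ones, but are neither listed nor needed, are in the scene too. What is shaped like the part that bears mould_center but blue or red is not meant.

How it is judged:
By the outcome, as a careful person would: the job done as asked, in the order asked, and still so for the second after the job is handed in, with the robot touching nothing.
It also fails if it takes over 32 s, if anything falls off the work surface, if the arm or the gripper's body presses on something with over 40 N, if the wrist force passes 120 N, or if a joint passes its speed limit or range.

## Working session

There is one attempt and no reset: what is moved stays moved. The work goes in short steps, Python scripts to look and compute and a tool call to move; the robot and the scene stay as the last step left them, time stands still between calls to the robot, and variables do not carry over. Pictures are saved under pics/ and viewed, about 8 in all and at most 12, crops included, and the job is handed in when it is done.

Besides the shell and the picture viewer there is one more tool, called after "Request:" as name(argument=value, ...), one argument or row to a line, values as JSON. play_rows: Moves the arm, as the interface text tells. Its arguments: {"type":"object","properties":{"targets":{"type":"string"}},"required":["targets"]}

```bash
mkdir -p pics; cat > h.py <<'E'
from bench import *
import numpy as np, cv2
def cam(n):
    c=read_camera(n); R=cv2.Rodrigues(np.array(c["rvec"],float))[0]; t=np.array(c["tvec"],float).ravel(); K=np.array(c["K"])
    z=c["z_map"]; v,u=np.mgrid[0:400,0:640]
    P=np.stack([(u-K[0,2])/K[0,0]*z,(v-K[1,2])/K[1,1]*z,z],-1)
    W=(P-t)@R; W[z==0]=np.nan
    return c["img"],W
E
python3 - <<'E'
from h import *
o=get_obs();print(o)
for n in("scene","side"):
    i,W=cam(n);cv2.imwrite(f"pics/{n}0.png",i);np.save(n+"W.npy",W)
E
```

```text
{'t': 0.0, 'q': array([ 1.04990458e+00,  8.79695469e-02,  1.37226411e+00,  4.21349729e-06,
        1.68359403e+00, -1.03076615e-01]), 'qd': array([ 0.00100882, -0.00082856,  0.00046306, -0.00163584,  0.00053999,
       -0.00033979]), 'joint_torque': array([-9.65138825e-04, -3.51863694e+01, -3.13269818e+01, -1.69712462e-04,
        1.07619743e-02, -3.08315208e-06]), 'tool_pos': array([223.10685205, 502.59457358, 403.52574027]), 'eef_rot': array([[ 9.13977724e-01, -1.11590040e-03,  4.05762831e-01],
       [-4.05764297e-01, -1.93652333e-03,  9.13975703e-01],
       [-2.34136664e-04, -9.99997502e-01, -2.22273173e-03]]), 'contact_force': array([0.12646106, 0.13684734, 0.74732857]), 'wrist_torque': array([ 0.00533098, -0.05495384, -0.06816384]), 'gripper_width': 0.9948012125134191}
```

View pics/scene0.png

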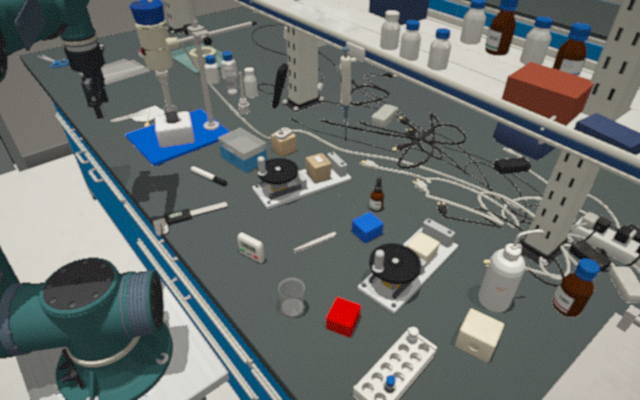

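View pics/side0.png

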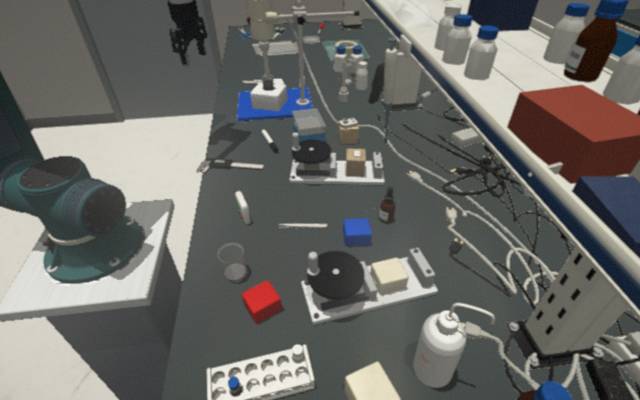

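The cream block is in the right-hand clamp: wheel at scene (395,262) and side (335,272), knob at side (313,262). The pine clamp is the one farther to the left. Next I'll measure the wheel, knob and axis from the depth maps.

```bash
python3 - <<'E'
from h import *
for n,(r0,r1,c0,c1) in dict(scene=(215,310,355,465),side=(235,325,295,445)).items():
    W=np.load(n+"W.npy")[r0:r1,c0:c1]; I=cv2.imread(f"pics/{n}0.png")[r0:r1,c0:c1].astype(int)
    z=W[...,2]; dark=I.max(2)<70
    m=(abs(z-81)<6)&dark; p=W[m][:,:2].astype(np.float32)
    (c,r)=cv2.minEnclosingCircle(p); print(n,"wheel",c,r,np.median(W[m][:,2]),m.sum())
    k=(z>98)&(z<140); q=W[k]; print(" knob",q.mean(0),cv2.minEnclosingCircle(q[:,:2].astype(np.float32)),q[:,2].max(),k.sum())
    b=(abs(z-14)<4)&(I.min(2)>120); rect=cv2.minAreaRect(W[b][:,:2].astype(np.float32)); print(" base",rect,b.sum())
    bl=(abs(z-54)<5)&(I.min(2)>110); print(" top50-58 light",np.median(W[bl],0),cv2.minAreaRect(W[bl][:,:2].astype(np.float32)),bl.sum())
E
```

```text
scene wheel (534.6410522460938, -213.1253662109375) 55.93769836425781 79.03549570492741 1295
 knob [ 490.47112317 -206.26526276  117.3285482 ] ((492.93243408203125, -204.36866760253906), 9.178155899047852) 130.39755126339202 122
 base ((607.2777099609375, -203.89752197265625), (268.6313171386719, 100.22945404052734), 7.836846351623535) 1086
 top50-58 light [ 660.12495369 -199.49946103   52.88719145] ((665.3485717773438, -196.3045196533203), (135.14144897460938, 74.23688507080078), 7.415454387664795) 677
side wheel (535.108642578125, -214.41319274902344) 55.74143600463867 78.830951887215 1921
 knob [ 560.52905743 -271.70448356  124.83702794] ((573.5384521484375, -287.56622314453125), 123.25889587402344) 139.98029457679507 232
 base ((607.4423217773438, -205.38726806640625), (264.5167236328125, 100.39778137207031), 8.20362663269043) 1500
 top50-58 light [ 657.18559298 -201.60070517   52.79462667] ((662.0875244140625, -195.73507690429688), (139.3402557373047, 76.94573974609375), 7.630090713500977) 1049
```

```bash
cat >> h.py <<'E'
def shift(target,o=None):
    o=o or get_obs(); R=o["eef_rot"]; return (R.T@(np.array(target)-o["tool_pos"]))/10
E
python3 - <<'E'
from h import *
a=np.array([223,502]);b=np.array([493,-205]);d=(b-a)/np.linalg.norm(b-a)
for n in("scene","side"):
    W=np.load(n+"W.npy").reshape(-1,3);W=W[~np.isnan(W[:,0])]
    s=(W[:,:2]-a)@d; l=(W[:,:2]-a)@np.array([-d[1],d[0]])
    for k in range(-50,900,100):
        m=(s>k)&(s<k+100)&(abs(l)<110)&(W[:,2]<500); print(n,k,m.sum(),W[m][:,2].max() if m.any() else 0)
o=get_obs();print(shift([493,-205,400]))
th=np.radians(30);z=np.array([np.cos(th),np.sin(th),0]);y=np.array([0,0,-1.]);R=np.stack([np.cross(y,z),y,z],1)
print(cv2.Rodrigues(o["eef_rot"].T@R)[0].ravel(), R.T@(np.array([493,-205,400])-o["tool_pos"])/10)
E
```

```text
scene -50 3935 484.78356094358315
scene 50 2222 347.8778574844588
scene 150 2852 15.896556904915418
scene 250 3412 10.526547602361653
scene 350 2881 62.172450615204966
scene 450 2954 63.08169020550847
scene 550 2844 69.20117370785081
scene 650 2859 125.45440924821395
scene 750 4913 130.39755126339202
scene 850 4164 60.40916335163685
side -50 2039 410.80151305653595
side 50 911 345.8567413556554
side 150 1173 14.393446961534407
side 250 1623 8.531168670101556
side 350 1793 60.54676087739669
side 450 2489 61.48038422150372
side 550 2987 69.03757732672118
side 650 2361 128.34903051436544
side 750 6645 129.60779091086044
side 850 6000 61.752829667697945
[ 53.37576044   0.46146347 -53.72357054]
[2.03106504e-03 6.29425653e-01 4.50827360e-04] [ 74.77358996   0.36253674 -12.00773057]
```

The path is clear. I'll move across first.

Request:
play_rows(
  targets="2 0 -2 0 8.5;3.2 0 -3.2 0 8.5;3.2 0 -3.2 0 8.5;3.2 0 -3.2 0 8.5;3.2 0 -3.2 0 8.5;3.2 0 -3.2 0 8.5;3.2 0 -3.2 0 8.5;3.2 0 -3.2 0 8.5;3.2 0 -3.2 0 8.5;3.2 0 -3.2 0 8.5",
)

```text
t: 1.1
tool_pos: [382.5, 86.4, 398.2]
eef_rot: [[0.919, -0.007, 0.393], [-0.393, -0.007, 0.919], [-0.003, -1.0, -0.009]]
contact_force: [1.3, 0.8, 0.2]
gripper_width: 1.001
```

```bash
python3 - <<'E'
from h import *
print(get_obs()["t"],shift([490,-205,380]))
E
```

```text
1.1 [ 21.34481008   1.95545076 -22.54403495]
```

Request:
play_rows(
  targets="3.2 0.3 -3.3 0 8.5;3.2 0.3 -3.3 0 8.5;3.2 0.3 -3.3 0 8.5;3.2 0.3 -3.3 0 8.5;3 0.3 -3.3 0 8.5;2 0.2 -2 0 8.5;0 0 0 0.14 5;0 0 0 0.14 5;0 0 0 0.14 5;0 0 0 0.14 5",
)

```text
t: 2.1
tool_pos: [474.2, -172.5, 374.8]
eef_rot: [[0.542, -0.015, 0.84], [-0.841, -0.003, 0.542], [-0.006, -1.0, -0.014]]
contact_force: [0.9, -0.2, 0.3]
gripper_width: 0.585
```

```bash
python3 - <<'E'
from h import *
o=get_obs();print(o["t"],o["eef_rot"][:,2],o["gripper_width"],shift([493,-205,380]))
i,W=cam("wrist");cv2.imwrite("pics/w1.png",i)
z=W[...,2];k=(z>112)&(z<140)&(abs(W[...,0]-493)<40)&(abs(W[...,1]+205)<40)
print(k.sum(),cv2.minEnclosingCircle(W[k][:,:2].astype(np.float32)),W[k].mean(0))
m=(abs(z-80)<5)&(i.max(2)<70)&(abs(W[...,0]-535)<90)&(abs(W[...,1]+214)<90);print(cv2.minEnclosingCircle(W[m][:,:2].astype(np.float32)))
E
```

```text
2.1 [ 0.84048112  0.54165684 -0.01411945] 0.5854373730087417 [ 3.74490484 -0.54364818 -0.19109664]
535 ((493.1523132324219, -202.29029846191406), 8.959341049194336) [ 492.01000171 -200.2012694   125.46411331]
((535.326171875, -213.09335327148438), 55.240116119384766)
```

View pics/w1.png

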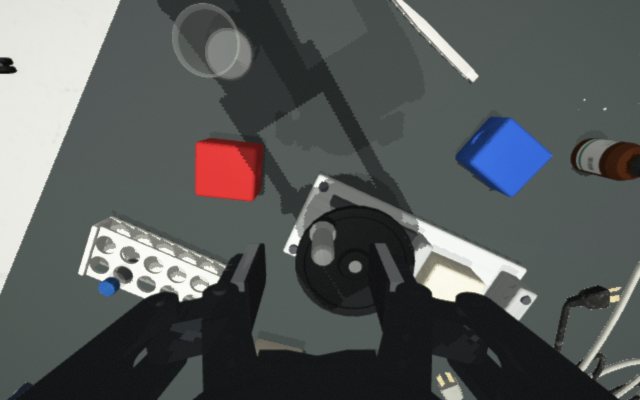

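The wrist view shows the knob at (322,243), between the open fingers' planes, and the rim is free. The knob centre is about (493,-203), so the wheel angle is about 0.39.

```bash
cat >> h.py <<'E'
def gshift(g):
    o=get_obs(); R=o["eef_rot"]; return (R.T@(np.array(g)-o["tool_pos"]-155*R[:,1]))/10
E
python3 - <<'E'
from h import *
print(gshift([493,-203,113]))
E
```

```text
[ 3.74291879 10.63924917  0.31003204]
```

Request:
play_rows(
  targets="2 1 0.2 0 5;1.7 1 0.1 0 5;0 1.5 0 0 5;0 1.5 0 0 5;0 0 0 0 5",
)

```text
t: 2.65
tool_pos: [496.4, -202.8, 321.4]
eef_rot: [[0.549, -0.017, 0.835], [-0.836, -0.001, 0.549], [-0.008, -1.0, -0.015]]
contact_force: [0.2, 0.2, -0.9]
gripper_width: 0.59
```

```bash
python3 - <<'E'
from h import *
print(gshift([493,-203,113]))
E
```

```text
[-7.39648215e-04  5.33927149e+00  1.97476956e-02]
```

Request:
play_rows(
  targets="0 1.5 0 0 5;0 1.5 0 0 5;0 1.2 0 0 5;0 0.8 0 0 5;0 0 0 0 5",
)

```text
t: 3.15
tool_pos: [495.5, -202.5, 268.8]
eef_rot: [[0.553, -0.016, 0.833], [-0.833, -0.002, 0.554], [-0.007, -1.0, -0.014]]
contact_force: [-0.7, 0.1, 0.2]
gripper_width: 0.584
```

```bash
python3 - <<'E'
from h import *
print(gshift([493,-203,113]))
i,W=cam("wrist");cv2.imwrite("pics/w2.png",i)
E
```

```text
[ 0.02015895  0.08698316 -0.01431068]
```

View pics/w2.png

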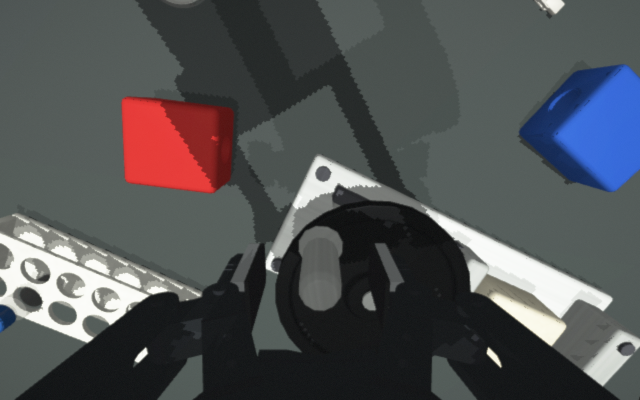

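The knob, with its top at (321,242), is centred between the pads. Closing the fingers.

Request:
play_rows(
  targets="0 0 0 0 3;0 0 0 0 2;0 0 0 0 1;0 0 0 0 1;0 0 0 0 1",
)

```text
t: 3.7
tool_pos: [496.5, -202.4, 271.2]
eef_rot: [[0.554, -0.011, 0.832], [-0.832, -0.003, 0.554], [-0.004, -1.0, -0.011]]
contact_force: [1.0, 0.2, -2.1]
gripper_width: 0.191
```

```bash
cat > arc.py <<'E'
from h import *
import sys
# next N waypoints as tool-axis shifts for grasp on circle, dphi rad per row
C=np.array([535.2,-213.7]);r=43.3;o=get_obs();R=o["eef_rot"];g=o["tool_pos"]+155*R[:,1]
a=np.arctan2(*(g[:2]-C)[::-1]);print("g",g,"rad",np.hypot(*(g[:2]-C)),"q",np.radians(188)-a,"F",o["contact_force"],o["gripper_width"])
d=float(sys.argv[1])
for k in range(int(sys.argv[2])):
    n=np.array([*(C+r*np.array([np.cos(a-d),np.sin(a-d)])),g[2]]);print(np.round(R.T@(n-g)/10,2),end=";");g=n;a-=d
E
python3 arc.py 0.1 6
```

```text
g [ 494.75262776 -202.9118852   116.24036306] rad 41.86135857807214 q 0.4002783316341523 F [ 0.98068161  0.24223319 -2.13374072] 0.19079081139460283
[-0.38 -0.    0.24];[-0.23 -0.    0.36];[-0.2  -0.    0.39];[-0.16 -0.    0.4 ];[-0.12 -0.    0.42];[-0.07 -0.    0.43];
```

Request:
play_rows(
  targets="-0.28 0 0.3 0 1;-0.23 0 0.36 0 1;-0.2 0 0.39 0 1;-0.16 0 0.4 0 1",
)

```text
t: 4.1
tool_pos: [500.5, -193.4, 271.2]
eef_rot: [[0.55, -0.024, 0.835], [-0.835, -0.024, 0.55], [0.007, -0.999, -0.033]]
contact_force: [-6.4, -5.5, 0.4]
gripper_width: 0.194
```

```bash
python3 arc.py 0.1 8
```

```text
g [ 496.84800593 -197.08470681  116.23779459] rad 41.796452201760275 q 0.548448459505849 F [-6.41655876 -5.52109083  0.4123886 ] 0.19413280469617195
[-0.34 -0.01  0.29];[-0.18 -0.01  0.39];[-0.14 -0.01  0.41];[-0.1  -0.01  0.42];[-0.06 -0.01  0.43];[-0.01 -0.01  0.43];[ 0.03 -0.01  0.43];[ 0.07 -0.01  0.43];
```

Request:
play_rows(
  targets="-0.5 0 0.7 0 1;-0.4 0 0.8 0 1;-0.3 0 0.9 0 1",
)

```text
t: 4.4
tool_pos: [511.4, -175.8, 271.0]
eef_rot: [[0.545, -0.032, 0.838], [-0.838, -0.04, 0.544], [0.017, -0.999, -0.049]]
contact_force: [-5.0, -6.6, 0.6]
gripper_width: 0.186
```

```bash
python3 arc.py 0.1 8;python3 -c "
from h import *
print(get_obs()['eef_rot'][:,1])"
```

```text
g [ 506.52146309 -182.03839036  116.21664413] rad 42.71903562266829 q 0.974421897750283 F [-5.02193581 -6.6450338   0.61387179] 0.18581187874750216
[-0.1  -0.02  0.42];[-0.   -0.02  0.43];[ 0.04 -0.02  0.43];[ 0.08 -0.02  0.42];[ 0.12 -0.02  0.41];[ 0.16 -0.02  0.4 ];[ 0.2  -0.02  0.38];[ 0.24 -0.01  0.36];[-0.03165966 -0.04030316 -0.9986858 ]
```

Request:
play_rows(
  targets="-0.1 0 0.9 0 1;0.1 0 0.9 0 1;0.2 0 0.9 0 1",
)

```text
t: 4.7
tool_pos: [531.1, -164.7, 270.8]
eef_rot: [[0.541, -0.048, 0.839], [-0.841, -0.044, 0.54], [0.011, -0.998, -0.065]]
contact_force: [-8.1, -2.8, 3.7]
gripper_width: 0.188
```

```bash
python3 arc.py 0.1 8
```

```text
g [ 523.58842224 -171.56299654  116.1366565 ] rad 43.707617171187856 q 1.441529173762949 F [-8.09361568 -2.77402144  3.71404538] 0.18777962648199065
[ 0.19 -0.02  0.39];[ 0.19 -0.02  0.39];[ 0.23 -0.02  0.37];[ 0.26 -0.02  0.34];[ 0.3  -0.02  0.32];[ 0.33 -0.01  0.28];[ 0.35 -0.01  0.25];[ 0.38 -0.01  0.21];
```

Request:
play_rows(
  targets="0.4 0 0.8 0 1;0.5 0 0.7 0 1;0.6 0 0.6 0 1",
)

```text
t: 5.0
tool_pos: [553.2, -164.3, 270.7]
eef_rot: [[0.539, -0.065, 0.84], [-0.842, -0.036, 0.538], [-0.005, -0.997, -0.074]]
contact_force: [-7.9, 1.7, 4.6]
gripper_width: 0.189
```

```bash
python3 arc.py 0.1 5
```

```text
g [ 543.21433052 -169.83926467  116.1325596 ] rad 44.5869218196342 q 1.8911511272162533 F [-7.88846309  1.73390836  4.56510092] 0.1888437830604891
[ 0.4  -0.02  0.21];[ 0.34 -0.02  0.27];[ 0.36 -0.02  0.23];[ 0.39 -0.02  0.2 ];[ 0.4  -0.01  0.16];
```

Request:
play_rows(
  targets="0.6 0 0.4 0 1;0.6 0 0.4 0 1",
)

```text
t: 5.2
tool_pos: [563.3, -167.7, 270.4]
eef_rot: [[0.538, -0.081, 0.839], [-0.843, -0.025, 0.538], [-0.023, -0.996, -0.081]]
contact_force: [-22.9, 7.3, 10.5]
gripper_width: 0.186
```

```bash
python3 arc.py 0.1 5
```

```text
g [ 550.76631203 -171.50751999  115.94787729] rad 44.97238529820173 q 2.063866117530877 F [-22.87020343   7.26536451  10.54769875] 0.18648163181893482
[ 0.46 -0.02  0.11];[ 0.38 -0.03  0.21];[ 0.4  -0.02  0.17];[ 0.41 -0.02  0.13];[ 0.42 -0.02  0.08];
```

Request:
play_rows(
  targets="0.5 0 0.3 0 1",
)

```text
t: 5.3
tool_pos: [565.5, -168.8, 270.2]
eef_rot: [[0.537, -0.095, 0.838], [-0.843, -0.018, 0.538], [-0.036, -0.995, -0.089]]
contact_force: [-19.4, 6.5, 9.0]
gripper_width: 0.187
```

```bash
python3 arc.py 0.1 1
python3 - <<'E'
from h import *
i,W=cam("side");cv2.imwrite("pics/s3.png",cv2.resize(i[230:330,280:450],None,fx=4.5,fy=4.5,interpolation=2))
E
```

```text
g [ 550.8477166  -171.54592642  115.96372496] rad 44.96461891754232 q 2.0658602709833893 F [-19.40853525   6.4591899    8.98425668] 0.18654821240911512
[ 0.46 -0.03  0.11];
```

View pics/s3.png

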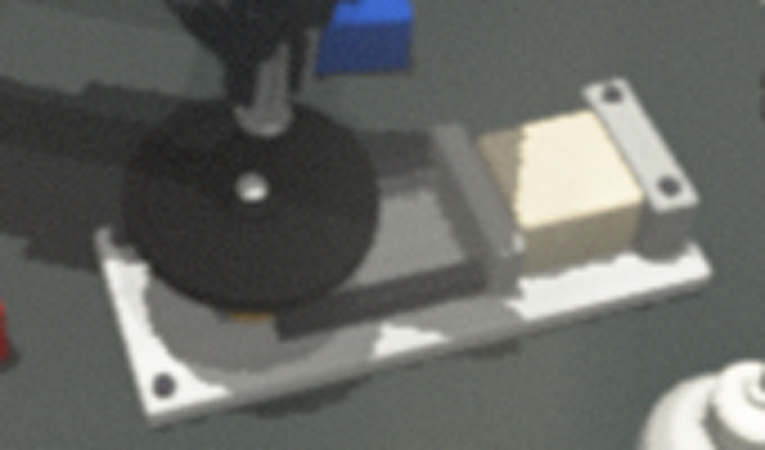

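The crop shows the block flush between the jaw (475,210) and the anvil (640,150). The grip has stopped advancing under load. Releasing.

Request:
play_rows(
  targets="0 0 0 0 1;0 0 0 0 2.5;0 0 0 0 4;0 0 0 0 5;0 0 0 0 5",
)

```text
t: 5.85
tool_pos: [565.2, -168.9, 271.5]
eef_rot: [[0.536, -0.095, 0.839], [-0.843, -0.018, 0.537], [-0.036, -0.995, -0.09]]
contact_force: [-1.0, -0.3, -0.3]
gripper_width: 0.583
```

```bash
python3 arc.py 0.1 1; python3 -c "
from h import *
print(get_obs()['eef_rot'].T@[0,0,1])"
```

```text
g [ 550.54173848 -171.64539719  117.22646865] rad 44.76559568478785 q 2.0602256272420716 F [-0.9835432  -0.26463137 -0.34365582] 0.5830930832945963
[ 0.45 -0.03  0.13];[-0.03595643 -0.99533706 -0.08950576]
```

Request:
play_rows(
  targets="-0.05 -1 -0.1 0 5;-0.05 -1.5 -0.1 0 5;-0.1 -2 -0.2 0 5;-0.1 -3 -0.3 0 5;-0.1 -3 -0.3 0 5;0 0 0 0 5;0 0 0 0 5",
)

```text
t: 6.55
tool_pos: [564.9, -168.6, 388.4]
eef_rot: [[0.537, -0.089, 0.839], [-0.843, -0.02, 0.537], [-0.031, -0.996, -0.086]]
contact_force: [0.4, -0.1, -0.2]
gripper_width: 0.585
```

```bash
python3 - <<'E'
from h import *
print(get_obs()["contact_force"])
for n in("scene","side"):
    i,W=cam(n);z=W[...,2]
    if n=="side":cv2.imwrite("pics/s4.png",cv2.resize(i[110:340,200:460],None,fx=2.5,fy=2.5,interpolation=2))
    k=(z>112)&(z<132)&(np.hypot(W[...,0]-535,W[...,1]+214)<58)
    c=np.median(W[k],0);print(n,k.sum(),c,"q",np.radians(188)-np.arctan2(c[1]+213.7,c[0]-535.2))
    e=np.array([np.cos(np.radians(8)),np.sin(np.radians(8))]);D=W[...,:2]-[535.2,-213.7];s=D@e;l=D@[-e[1],e[0]]
    b=(abs(z-54)<4)&(abs(l)<20)&(s>100)&(s<174)&(i[...,2].astype(int)-i[...,0]>15);print(" block x",np.percentile(s[b],[1,99]),b.sum())
E
```

```text
[ 0.36696024 -0.06819907 -0.24594299]
scene 76 [ 544.60599657 -175.77027162  123.72838547] q 1.953503785369412
 block x [115.89056835 172.78782434] 301
side 90 [ 547.14261107 -177.39119456  125.11988727] q 2.028193957974955
 block x [116.50847208 173.12762665] 447
```

View pics/s4.png

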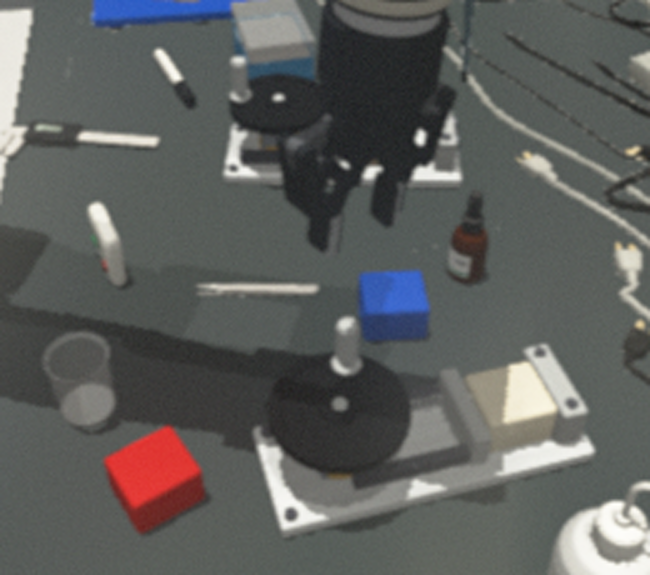

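The block spans x = 116 to 173 and touches both the jaw and the anvil. The wheel is at about 2.0, and the gripper is clear at rest. Handing in.

```bash
python3 -c "
from bench import *
close_job()"
```

```text
the job is handed in; nothing more can be done
```

I gripped the knob of the plaster-block clamp and wound the handwheel clockwise from about 0.39 rad to its stop. Then I let go, raised the gripper clear and handed the job in at about 6.7 s.

**Stop reached:** the last push produced no further movement. The highest force I read after a move was about 26 N, against a limit of 120 N at the wrist.

**Final position:** after release, the two cameras put the wheel at 1.95 and 2.03 rad, against a nominal stop of 2.0. The block spans about 116 to 173 mm along the clamp, against 115 to 175 mm expected when home. My measurement cut off at 174 mm, so the far end is not an independent check, but in the picture the block sits flush between jaw and anvil.

**Gripper and pine clamp:** the force reading was about zero with the gripper raised. I never approached the pine clamp with the gripper low, and nothing in the last picture suggested it had changed. The gripper hid part of that clamp, and I did not measure its wheel again.

**Disagreement:** while gripped, the arm's own pose gave 2.06 rad. I put the difference down to the tool tilting about 5° under load.

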